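# Load the inspection slide with a ball and hold it in the index notch

## Robot

A 7-joint arm with a two-finger parallel gripper is mounted at the origin on a cart in front of the work surface, level with it; the furniture and walls round the work are solid. World frame = base frame: x ahead of the robot, y to its left, z up, the work surface at z = 0. Lengths are in m, angles in degrees, forces in N, time in s.
With the tool pointing down it reaches from about 0.4 to 0.85 m from the base axis. Payload 10.4 kg.
Tool frame: the origin (TCP) lies midway between the tips of the shut fingers; the grasp point (between the pads) lies 19 mm behind it; z points along the fingers, y is the line along which they close (so a half turn about z gives the same grasp; the last joint's range is limited). The gripper opens to 85 mm and grips with 20 to 120 N. Pads are 22 mm wide; open, the fingers measure 114 mm over their backs; the gripper's body (76 mm by 85 mm) begins 54 mm behind the grasp point. The pads swing forward as they close: fully open they stand 13 mm farther back than shut.
Start: joints at [-68.904, 19.034, -3.707, 83.658, 1.238, 77.344, -5.071], TCP at [0.238, 0.578, 0.231] pointing down, gripper open.
Joint ranges: [-148.97, 148.97], [-28.65, 121.19], [-84.17, 76.75], [9.2, 138.47], [-72.65, 252.65], [3.7, 117.97], [-149.18, 149.18]. Speed limits (degrees/s): [127.2, 127.2, 159.86, 159.86, 180, 180, 180].

## Interface

Orientations are given as a 3x3 rotation matrix whose columns are the frame's x, y, z axes.
In Python, from station import env gives the robot as it stands. The module is installed in compiled form; this text tells all that it offers.
- The arm moves only by the tool jog_arm, never from a script. Its argument "rows" is a list that holds one entry, the list of rows, each a list of 7 numbers: the opening, from 0 (shut) to 1 (fully open), then the shift along the world's x, y, z scaled (see below), then the turn, a rotation vector about the world's x, y, z scaled (see below). A call has 1 to 5 rows; each row shifts and turns the commanded pose from where the row before left it; what a row does not reach is not made up. The controller multiplies each number of a shift by 0.03 m and each number of a turn by 5 degrees. A row lasts 1/10 s, in which the tool goes at most 50 mm and 8.59 degrees, less where a joint would pass 70% of its speed; a pose out of reach is approached as far as the arm can. A call with a number of a shift or a turn outside -1 to 1 is refused whole. A call with a gripper value outside its range is refused whole. The fingers move at their own pace and stop on an object; "force" is the grip in N (left out, the last holds). Time passes only in rows, so rows that do not move let the fingers close. It gives the time, the measured TCP pose, the force, the opening and the grip force at its end, in the units of the state.
- env.state(): the state, without advancing time (a new reading comes with each control period).
- env.get_image(name): name is "scene" or "side" or "wrist"; returns the picture (420x560x3 uint8, red, green, blue); there is no depth.
- env.get_calibration(name): a dict with "mtx" (3x3 intrinsics, pixels), "k1" (the pictures are not rectified: a ray, as slopes to the right and down, at radius r is drawn at 1 + k1 r^2 times it, then the intrinsics apply), "origin" and "orientation" of the camera in the world; the wrist camera has in their place "hand_eye" (4x4, takes a point from camera to tool coordinates, whose origin is the TCP and whose axes are the flange's). Camera axes: x right, y down, z forward; pixel columns grow to the right and rows downward; lengths in m; the calibration is good to about 2 mm. A picture is of the moment at which its call begins: read the wrist's pose just before it. get_calibration takes no time and is no camera call.
- env.hand_in(): hands the job in; it is judged then, once.
The state is a dict: "time": time; "joints": joint angles; "qvel": joint speeds; "tau": joint torques, N m; "ee_pos": TCP position; "eef_rot": TCP orientation; "wrist_force": force on the tool from outside, world axes, zero at the start; "torque": the same for the moment, N m; "gripper_width": finger opening in m; "grasp_force": force on a finger pad.
Only numpy, scipy, OpenCV 4.12 (cv2) and the standard library are available. Lean on these libraries where they do the work, as an engineer would, in place of code of your own. Each camera call takes 0.05 s, during which the arm holds its last target. There are 200 camera calls.

## Task

Lift the red bar of the blue trough to tip it to about 45 degrees, so that the steel ball rolls out into the white cup of the carriage, then bring the trough back down level. Then slide the carriage along its rail by its black knob until its spring plunger clicks into the notch of the orange index block, without running on past the notch, and finish there still holding the knob, the ball in the cup. Leave the eraser, stapler, marker and tally counter where they are.

Things in the scene. Friction and masses are not known exactly. Their poses are not given: they have to be found in the camera images.
- rig: The slide rig, fixed on the desk: grey base plate 367 x 100 x 10 mm with a low rail along it. Origin on the desk surface, on the rail's centre line; x axis = the direction in which the carriage slides from its home end towards the index block; y = across the rail; z up. The base plate reaches from x -145 to +222 mm and y -58 to +42 mm; the dark end stop of the rail is at x +214 mm.
- trough (a joint): Hinge of the blue tipping trough (channel 78 mm long, 36 mm wide). 0 = level (as it starts), grows as the end with the red bar is lifted, up to 1.2 rad; 0.79 = 45 degrees. The hinge axis runs along the rig's y axis, 42 mm above the desk, at rig x -56 mm, at the lip over the cup. A stiff hinge: it stays where it is left; lifting takes about 2 N at the bar.
- trough_bar (a point): Centre of the red grip bar of the trough: a round bar 10 mm thick running along the rig's y axis, 56 mm long between two thin side arms, free all round, 40 mm clear of the trough's back wall. It is 114 mm from the hinge axis towards rig -x and 42 mm above the desk when level; it swings up on a circle about the hinge, and can turn between the fingers. Its axes turn with the trough.
- ball_center (a point): Centre of the loose steel ball, 24 mm in diameter, 35 to 65 g. It starts in the trough against the back wall and rolls out over the lip when the trough is tipped by some 10 to 20 degrees.
- cup (a point): Point in the white cup on the carriage where the centre of a lying ball is in mid cup. Inside, the cup is 58 mm along the rail and 36 mm wide, its floor 32 mm above the desk, walls 24 mm high (only 6 mm under the trough's lip). Axes as the rig's.
- carriage (a joint): Position of the carriage along the rail in m: 0 = home end, up to 0.17; it starts within 12 mm of home. Rail friction about 1 N.
- knob: The black knob of the carriage, an upright round post 16 mm in diameter on a 22 mm foot, from 32 to 80 mm above the desk; it moves with the carriage and can turn idly on its own axis. Origin at its foot's centre, on the rail's centre line, 96 mm ahead (rig +x) of the carriage's tail and 32 mm ahead of the cup's far wall.
- knob_grip (a point): Point on the knob's axis at which to grip it, 62 mm above the desk. Free space on all sides: 32 mm towards the cup, more elsewhere.
- plunger_tip (a point): Tip of the carriage's spring plunger (a 10 mm steel ball under the brass housing on the side arm), 42 mm to the rig's -y side of the rail's centre line and 46 mm behind (rig -x of) the knob. Going forward it meets the first ridge about 13 mm before the notch (resistance rising to some 5 to 6 N), passes its top 6 mm before the notch, and drops in.
- notch (a point): Where the plunger's tip comes to lie in the index block's notch; x axis along the rail as the rig's, z up. The second ridge's top is 6 mm past it; leaving the notch takes about 5 N. In the notch the spring centres the carriage by itself within about 1 mm if it is not pushed.
- index: The fixed orange index block, 34 x 18 x 6 mm, on the base plate at the rig's -y side, in another place along the rail each time. Two round ridges across it, 12 mm apart, with the notch midway between them. Origin at the underside's centre, axes as the rig's.
- eraser: Bystander: eraser 20 x 44 x 12 mm. Origin at the underside's centre.
- stapler: Bystander: small green stapler 22 x 96 x 42 mm. Origin at the underside's centre.
- marker: Bystander: black felt marker 142 mm long, 16 mm thick. Origin at the underside's centre.
- tally: Bystander: grey-white tally counter 64 x 50 x 21 mm. Origin at the underside's centre.

How it is judged:
By the outcome, as a careful person would: the job done as asked, in the order asked, and still so for the second after the job is handed in, while the arm keeps its last pose, push and grip.
It also fails if it takes over 54 s, if anything falls off the work surface, if the arm or the gripper's body presses on something with over 40 N, if the wrist force passes 120 N, or if a joint passes its speed limit or range.

## Working session

There is one attempt and no reset: what is moved stays moved. The work goes in short steps, Python scripts to look and compute and a tool call to move; the robot and the scene stay as the last step left them, time stands still between calls to the robot, and variables do not carry over. Pictures are saved under pics/ and viewed, at most 10 in all, crops included, and the job is handed in when it is done.

Besides the shell and the picture viewer there is one more tool, called after "Call:" as name(argument=value, ...), one argument or row to a line, values as JSON. jog_arm: Moves the arm, as the interface text tells. Its arguments: {"type":"object","properties":{"rows":{"type":"array","items":{"type":"array","items":{"type":"array","items":{"type":"number"}}}},"force":{"type":"number"}},"required":["rows"]}

```bash
mkdir -p pics
cat > h.py <<'E'
import numpy as np, cv2
from station import env
def cam(n):
    c=env.get_calibration(n); K=np.array(c['mtx'])
    if 'hand_eye' in c:
        s=env.state(); T=np.eye(4); T[:3,:3]=np.array(s['eef_rot']); T[:3,3]=s['ee_pos']
        M=T@np.array(c['hand_eye']); return K,c['k1'],M[:3,3],M[:3,:3]
    return K,c['k1'],np.array(c['origin']),np.array(c['orientation'])
def ray(C,u,v):
    K,k1,o,R=C; d=np.array([(u-K[0,2])/K[0,0],(v-K[1,2])/K[1,1]]); p=d.copy()
    for _ in range(20): p=d/(1+k1*(p@p))
    return o,R@np.array([p[0],p[1],1.])
def onz(C,u,v,z):
    o,d=ray(C,u,v); return o+d*(z-o[2])/d[2]
def proj(C,P):
    K,k1,o,R=C; q=R.T@(np.array(P)-o); p=q[:2]/q[2]; p=p*(1+k1*(p@p)); return K[0,0]*p[0]+K[0,2],K[1,1]*p[1]+K[1,2]
def save(n,f):
    im=env.get_image(n); cv2.imwrite('pics/'+f+'.png',im[:,:,::-1]); return im
E
python3 - <<'E'
from h import *
for n in ['scene','side','wrist']:
    C=cam(n); save(n,n+'0'); print(n,C[2].round(3),C[3].round(2).tolist(),C[0][0,0])
print(env.state())
E
```

```text
scene [0.087 0.577 0.45 ] [[-0.75, -0.3, 0.59], [-0.66, 0.33, -0.67], [0.01, -0.89, -0.45]] 487.2753113211417
side [ 0.412 -0.664  0.648] [[0.97, -0.15, 0.2], [-0.25, -0.61, 0.75], [0.01, -0.78, -0.63]] 450.26061334582545
wrist [0.167 0.606 0.374] [[0.38, 0.88, 0.27], [0.92, -0.36, -0.11], [-0.0, 0.29, -0.96]] 376.5531021229264
{'time': 0.15, 'joints': array([-68.90196618,  19.06486791,  -3.70598856,  83.69271225,
         1.23937486,  77.34374272,  -5.07172109]), 'qvel': array([ 0.06371133, -0.04045007,  0.00843042, -0.11685602,  0.01894851,
       -0.00464205,  0.03651016]), 'tau': array([ 5.95017609e-04, -6.25829244e+01,  4.90032427e-02, -3.91847992e+01,
        1.61788473e-02,  7.54572975e-03, -4.23076955e-06]), 'ee_pos': array([0.23801387, 0.57761364, 0.23070413]), 'eef_rot': array([[-9.24588375e-01,  3.80967487e-01, -3.32620477e-04],
       [ 3.80967623e-01,  9.24587817e-01, -1.01958552e-03],
       [-8.08920914e-05, -1.06941455e-03, -9.99999425e-01]]), 'wrist_force': array([ 0.21657996, -0.088297  ,  0.22184057]), 'torque': array([-0.00812463,  0.00489197, -0.012036  ]), 'grasp_force': 0.0, 'gripper_width': 0.08605316724947919}
```

View pics/scene0.png

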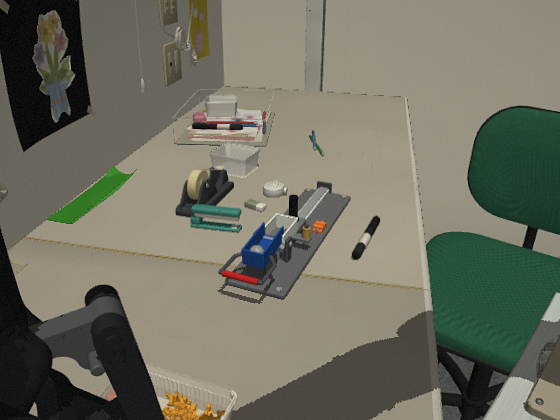

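View pics/side0.png

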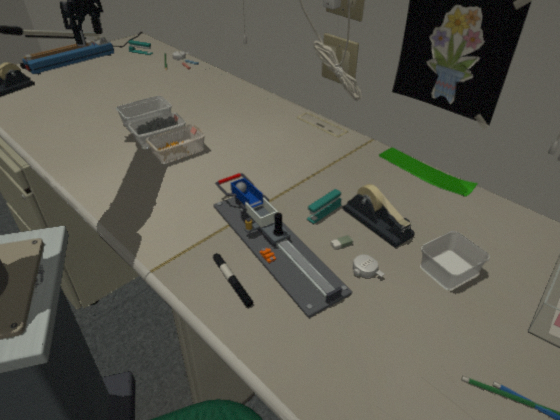

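The scene view shows the red bar at about (240,276), the knob at (293,205) and the orange block at (319,227). In the side view they are at (229,181), (278,222) and (268,255). Next I triangulate them.

```bash
cat > m.py <<'E'
from h import *
ims={n:cv2.imread(f'pics/{n}0.png') for n in ['scene','side']}
win={'scene':(215,175,355,305),'side':(205,165,355,315)}
def comps(n,name):
    im=ims[n]; h=cv2.cvtColor(im,cv2.COLOR_BGR2HSV).astype(int); H,S,V=h[...,0],h[...,1],h[...,2]
    m={'red':((H<5)|(H>174))&(S>150)&(V>60),'orange':(H>5)&(H<14)&(S>150)&(V>100),'black':(V<30),'blue':(H>100)&(H<125)&(S>130)}[name]
    w=np.zeros_like(m); x0,y0,x1,y1=win[n]; w[y0:y1,x0:x1]=1; m=(m&w).astype(np.uint8)
    k,l,st,c=cv2.connectedComponentsWithStats(m,connectivity=8)
    return [(st[i].tolist(),c[i].round(1).tolist()) for i in range(1,k) if st[i][4]>15]
def tri(a,b):
    (o1,d1),(o2,d2)=ray(cam('scene'),*a),ray(cam('side'),*b)
    A=np.stack([d1,-d2],1); t=np.linalg.lstsq(A,o2-o1,rcond=None)[0]; p,q=o1+t[0]*d1,o2+t[1]*d2
    return (p+q)/2,np.linalg.norm(p-q)
if __name__=='__main__':
    for name in ['red','orange','black','blue']:
        for n in ims: print(name,n,comps(n,name))
    for n in ims:
        x0,y0,x1,y1=win[n]; c=cv2.resize(ims[n][y0:y1,x0:x1],None,fx=4,fy=4,interpolation=cv2.INTER_CUBIC); cv2.imwrite(f'pics/{n}crop.png',c)
E
python3 m.py
```

```text
red scene [([222, 270, 37, 15, 247], [239.9, 276.9])]
red side [([219, 174, 22, 10, 73], [229.1, 178.1])]
orange scene [([312, 221, 15, 13, 120], [318.9, 226.5])]
orange side [([260, 248, 16, 15, 111], [267.6, 254.5])]
black scene [([215, 184, 19, 21, 38], [226.1, 192.2]), ([289, 195, 9, 22, 166], [292.9, 205.3]), ([352, 252, 3, 7, 16], [353.2, 254.6])]
black side [([349, 198, 6, 7, 18], [351.5, 201.5]), ([344, 207, 11, 10, 27], [349.6, 211.6]), ([274, 214, 9, 22, 147], [277.9, 224.8]), ([229, 278, 24, 29, 209], [241.5, 292.9])]
blue scene [([242, 223, 42, 46, 947], [260.7, 248.0])]
blue side [([231, 178, 32, 29, 450], [247.1, 192.8])]
```

View pics/scenecrop.png

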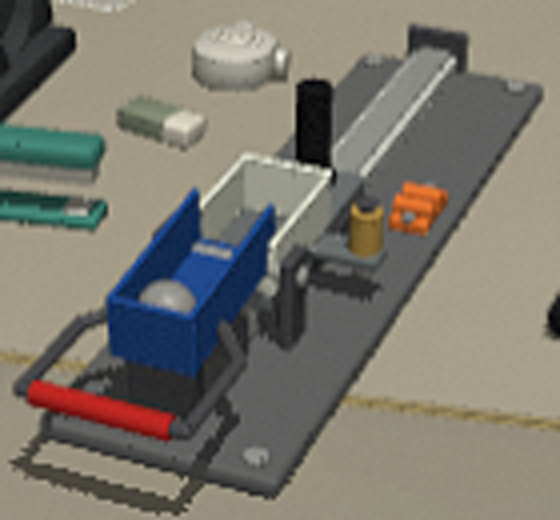

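View pics/sidecrop.png

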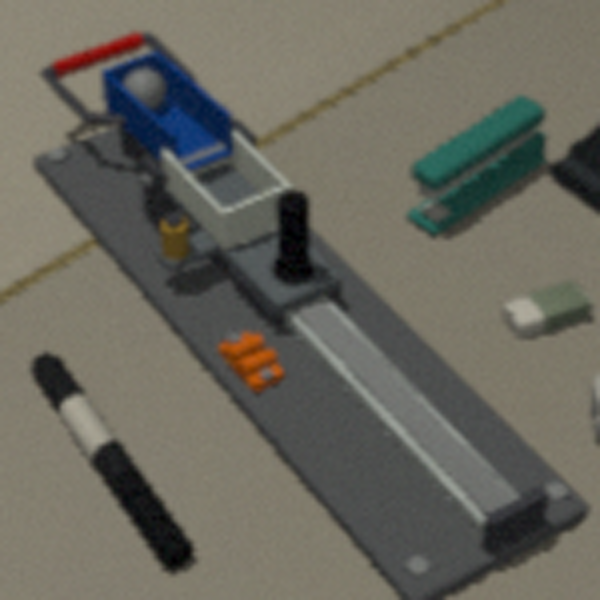

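The crops show the bar ends, the base plate corners, the knob, the brass plunger and the orange index block with two ridges clearly. Next I fit the rig pose.

Run:
```python
from m import *
s=lambda x,y:(215+x/4,175+y/4); d=lambda x,y:(205+x/4,165+y/4)
S,D=cam('scene'),cam('side')
print('bar',tri((240,276.9),(229.5,178.7)))
print('barL,R',tri(s(35,392),d(143,42)),tri(s(170,424),d(55,68)))
print('knobtop',tri(s(314,83),d(292,196))); print('knobc',tri((292.9,205.3),(277.9,224.8)))
k=tri((292.9,205.3),(277.9,224.8))[0]
print('orange',onz(S,318.9,226.5,.014),onz(D,267.6,254.5,.014))
# corners, plate top z=.01
from scipy.optimize import least_squares
obs=[(S,s(45,432),(-.145,.042,.008)),(S,s(272,492),(-.145,-.058,.008)),(S,s(541,92),(.222,-.058,.01)),
(D,d(38,160),(-.145,-.058,.01)),(D,d(586,508),(.222,.042,.01)),
(S,s(35,392),(-.17,.028,.042)),(S,s(170,424),(-.17,-.028,.042)),(D,d(143,42),(-.17,.028,.042)),(D,d(55,68),(-.17,-.028,.042))]
def P(p,q): c,n=np.cos(p[2]),np.sin(p[2]); return np.array([p[0]+c*q[0]-n*q[1],p[1]+n*q[0]+c*q[1],q[2]])
f=lambda p:np.ravel([np.subtract(proj(C,P(p,q)),u) for C,u,q in obs])
r=least_squares(f,[k[0],k[1],np.radians(-60)]); print(r.x,np.degrees(r.x[2]),f(r.x).round(1).tolist())
p=r.x; inv=lambda w:(np.array([[np.cos(p[2]),np.sin(p[2])],[-np.sin(p[2]),np.cos(p[2])]])@(w[:2]-p[:2])).round(4)
print('knob rig',inv(k),inv(tri(s(314,83),d(292,196))[0]))
for n,C,u in [('S',S,(318.9,226.5)),('D',D,(267.6,254.5))]: print('idx',inv(onz(C,*u,.014)))
print('brass',tri(s(367,225),d(175,235)), inv(tri(s(367,225),d(175,235))[0]))
print('bar world',P(p,(-.17,0,.042)))
```

```text
bar (array([0.51012364, 0.18350472, 0.04116523]), np.float64(0.00032994224473749314))
barL,R (array([0.53719158, 0.19110151, 0.03966599]), np.float64(0.0017781289820979539)) (array([0.4839115 , 0.17480554, 0.04230028]), np.float64(0.0009467803634687037))
knobtop (array([ 0.57583694, -0.01133985,  0.08000443]), np.float64(0.001403960260757256))
knobc (array([ 0.57676746, -0.01498265,  0.05758628]), np.float64(0.004408565908060815))
orange [ 0.54475001 -0.04909379  0.014     ] [ 0.545544   -0.04965936  0.014     ]
[ 0.56290907  0.02320211 -1.24633671] -71.40983306165195 [-2.3, -3.0, 1.0, -1.9, 1.4, -2.6, -2.4, -1.6, 0.1, -1.0, -0.7, -0.6, 0.3, 0.6, -1.3, -0.9, -0.9, 0.2]
knob rig [0.0406 0.001 ] [0.0369 0.0012]
idx [ 0.0627 -0.0403]
idx [ 0.0635 -0.0397]
brass (array([0.52167884, 0.01728894, 0.04189045]), np.float64(0.0015507132739926923)) [-0.0075 -0.041 ]
bar world [0.50871364 0.18433204 0.042     ]
```

Call:
jog_arm(
  rows=[
    [[0.35,0.65,-0.94,0,0,0,0.6],[0.35,0.65,-0.94,0,0,0,0.6],[0.35,0.65,-0.94,0,0,0,0.6],[0.35,0.65,-0.94,0,0,0,0.6],[0.35,0.65,-0.94,0,0,0,0.6]],
  ],
  force=30,
)

```text
time: 0.65
ee_pos: [0.3362, 0.4355, 0.2311]
eef_rot: [[-0.992, 0.127, -0.0], [0.127, 0.992, -0.0], [0.0, -0.0, -1.0]]
wrist_force: [-0.2, 0.8, -0.3]
gripper_width: 0.0299
grasp_force: 0.0
```

Call:
jog_arm(
  rows=[
    [[0.35,0.65,-0.94,0,0,0,0.6],[0.35,0.65,-0.94,0,0,0,0.6],[0.35,0.65,-0.94,0,0,0,0.6],[0.35,0.65,-0.94,0,0,0,0.6],[0.35,0.65,-0.94,0,0,0,0.6]],
  ],
)

```text
time: 1.15
ee_pos: [0.4336, 0.2946, 0.2312]
eef_rot: [[-0.991, -0.135, -0.0], [-0.135, 0.991, -0.0], [0.0, 0.0, -1.0]]
wrist_force: [0.5, 0.0, -0.2]
gripper_width: 0.03
grasp_force: 0.0
```

Call:
jog_arm(
  rows=[
    [[0.35,0.64,-0.92,0,0,0,0.54],[0.35,0.64,-0.92,0,0,0,0.54],[0.35,0.64,-0.92,0,0,0,0.54],[0.35,0.64,-0.92,0,0,0,0.54],[0.35,0,0,0,0,0,0]],
  ],
)

```text
time: 1.65
ee_pos: [0.5121, 0.1805, 0.2312]
eef_rot: [[-0.951, -0.311, 0.001], [-0.311, 0.951, -0.002], [-0.0, -0.002, -1.0]]
wrist_force: [-0.6, 0.0, -0.4]
gripper_width: 0.0299
grasp_force: 0.0
```

Run:
```python
from h import *
C=cam('wrist'); im=save('wrist','w1'); s=env.state(); print(s['ee_pos'],s['eef_rot'].round(4).tolist())
h=cv2.cvtColor(im,cv2.COLOR_RGB2HSV).astype(int); H,S,V=h[...,0],h[...,1],h[...,2]
for nm,m in [('red',((H<5)|(H>174))&(S>150)&(V>60)),('orange',(H>5)&(H<14)&(S>150)&(V>100))]:
    k,l,st,c=cv2.connectedComponentsWithStats(m.astype(np.uint8))
    for i in range(1,k):
        if st[i][4]>40:
            r=cv2.minAreaRect(np.argwhere(l==i)[:,::-1].astype(np.float32)); b=cv2.boxPoints(r)
            print(nm,st[i],c[i],onz(C,*c[i],.042 if nm=='red' else .014),[onz(C,*p,.042 if nm=='red' else .014)[:2].round(4).tolist() for p in b])
```

```text
[0.51076452 0.18314672 0.23106658] [[-0.9501, -0.3118, -0.0003], [-0.3118, 0.9501, -0.0008], [0.0005, -0.0007, -1.0]]
red [278 146  10  62 575] [282.79826087 175.48869565] [0.50697807 0.1831636  0.042     ] [[0.4831, 0.1708], [0.4806, 0.1784], [0.534, 0.1962], [0.5366, 0.1883]]
orange [ 19 121  39  20 503] [ 37.89463221 130.40357853] [ 0.54322204 -0.05052224  0.014     ] [[0.5399, -0.0692], [0.5288, -0.0342], [0.5467, -0.0315], [0.558, -0.067]]
```

View pics/w1.png

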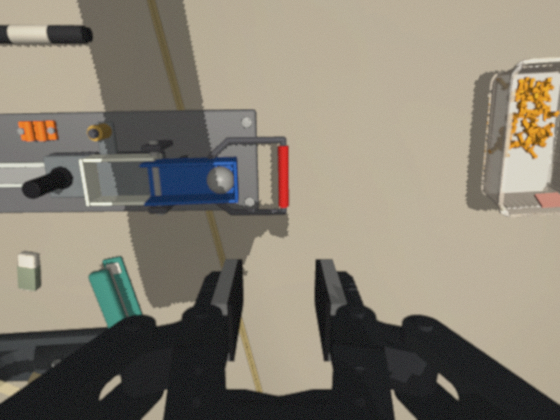

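Call:
jog_arm(
  rows=[
    [[0.35,-0.06,0,-0.95,0,0,0],[0.35,0,0,-0.95,0,0,0],[0.35,0,0,-0.95,0,0,0],[0.35,0,0,-0.95,0,0,0],[0.35,0,0,-0.95,0,0,0]],
  ],
)

```text
time: 2.2
ee_pos: [0.5072, 0.1867, 0.0877]
eef_rot: [[-0.948, -0.317, -0.0], [-0.317, 0.948, 0.001], [0.0, 0.001, -1.0]]
wrist_force: [-0.1, -0.0, 0.3]
gripper_width: 0.0299
grasp_force: 0.0
```

Call:
jog_arm(
  rows=[
    [[0.35,0,0,-0.8,0,0,0],[0.35,0,0,-0.8,0,0,0],[0.35,0,0,-0.5,0,0,0],[0.35,0,0,0,0,0,0]],
  ],
)

```text
time: 2.6
ee_pos: [0.5059, 0.186, 0.0237]
eef_rot: [[-0.948, -0.317, -0.004], [-0.317, 0.948, -0.001], [0.004, 0.0, -1.0]]
wrist_force: [0.4, 0.2, -0.1]
gripper_width: 0.03
grasp_force: 0.0
```

Call:
jog_arm(
  rows=[
    [[0.2,0.04,-0.09,0,0,0,0],[0.0,0,0,0,0,0,0],[0.0,0,0,0,0,0,0],[0.0,0,0,0,0,0,0],[0.0,0,0,0,0,0,0]],
  ],
  force=25,
)

```text
time: 3.1
ee_pos: [0.5097, 0.1835, 0.0267]
eef_rot: [[-0.949, -0.316, 0.001], [-0.316, 0.949, 0.001], [-0.001, 0.001, -1.0]]
wrist_force: [-2.2, 2.8, 6.2]
gripper_width: 0.0087
grasp_force: 25.0
```

Call:
jog_arm(
  rows=[
    [[0,0.001,-0.002,0.132,0,0,0],[0,0.002,-0.007,0.132,0,0,0],[0,0.004,-0.011,0.132,0,0,0],[0,0.005,-0.015,0.132,0,0,0],[0,0.007,-0.02,0.131,0,0,0]],
  ],
)

```text
time: 3.6
ee_pos: [0.51, 0.182, 0.046]
eef_rot: [[-0.949, -0.316, 0.001], [-0.316, 0.949, 0.001], [-0.001, 0.001, -1.0]]
wrist_force: [1.3, 5.9, -3.3]
gripper_width: 0.009
grasp_force: 24.3
```

Run:
```python
import numpy as np
for a,b,n in [(20,45,10),(45,0,15)]:
    t=np.radians(np.linspace(a,b,n+1)); x=np.diff(114*(1-np.cos(t)))/30; z=np.diff(114*np.sin(t))/30
    print(np.stack([.319*x,-.948*x,z],1).round(3).tolist())
```

```text
[[0.019, -0.057, 0.155], [0.021, -0.063, 0.152], [0.023, -0.07, 0.149], [0.025, -0.076, 0.145], [0.027, -0.082, 0.142], [0.029, -0.087, 0.138], [0.031, -0.093, 0.134], [0.033, -0.098, 0.129], [0.035, -0.104, 0.125], [0.037, -0.109, 0.12]]
[[-0.044, 0.13, -0.144], [-0.041, 0.122, -0.151], [-0.039, 0.115, -0.158], [-0.036, 0.107, -0.164], [-0.033, 0.099, -0.17], [-0.03, 0.09, -0.175], [-0.027, 0.081, -0.18], [-0.024, 0.072, -0.184], [-0.021, 0.063, -0.188], [-0.018, 0.054, -0.191], [-0.015, 0.044, -0.193], [-0.012, 0.034, -0.196], [-0.008, 0.025, -0.197], [-0.005, 0.015, -0.198], [-0.002, 0.005, -0.199]]
```

Call:
jog_arm(
  rows=[
    [[0,0.008,-0.024,0.13,0,0,0],[0,0.01,-0.028,0.129,0,0,0],[0,0.011,-0.033,0.128,0,0,0],[0,0.012,-0.037,0.127,0,0,0],[0,0.014,-0.041,0.125,0,0,0]],
  ],
)

```text
time: 4.1
ee_pos: [0.5115, 0.1775, 0.0653]
eef_rot: [[-0.949, -0.317, 0.0], [-0.317, 0.949, 0.002], [-0.001, 0.001, -1.0]]
wrist_force: [-0.5, 6.4, -0.2]
gripper_width: 0.0088
grasp_force: 24.3
```

Call:
jog_arm(
  rows=[
    [[0,0.019,-0.057,0.155,0,0,0],[0,0.021,-0.063,0.152,0,0,0],[0,0.023,-0.07,0.149,0,0,0],[0,0.025,-0.076,0.145,0,0,0],[0,0.027,-0.082,0.142,0,0,0]],
  ],
)

```text
time: 4.6
ee_pos: [0.5148, 0.168, 0.0879]
eef_rot: [[-0.948, -0.317, 0.0], [-0.317, 0.948, 0.003], [-0.001, 0.002, -1.0]]
wrist_force: [-1.7, 8.3, 2.3]
gripper_width: 0.0088
grasp_force: 24.3
```

Call:
jog_arm(
  rows=[
    [[0,0.029,-0.087,0.138,0,0,0],[0,0.031,-0.093,0.134,0,0,0],[0,0.033,-0.098,0.129,0,0,0],[0,0.035,-0.104,0.125,0,0,0],[0,0.037,-0.109,0.12,0,0,0]],
  ],
)

```text
time: 5.1
ee_pos: [0.5196, 0.1543, 0.1079]
eef_rot: [[-0.948, -0.318, 0.0], [-0.318, 0.948, 0.004], [-0.002, 0.004, -1.0]]
wrist_force: [-4.3, 12.9, 8.0]
gripper_width: 0.0089
grasp_force: 24.5
```

Call:
jog_arm(
  rows=[
    [[0,0,0,0,0,0,0],[0,0,0,0,0,0,0],[0,0,0,0,0,0,0],[0,0,0,0,0,0,0],[0,0,0,0,0,0,0]],
  ],
)

```text
time: 5.6
ee_pos: [0.5196, 0.1542, 0.108]
eef_rot: [[-0.948, -0.318, 0.001], [-0.318, 0.948, 0.004], [-0.002, 0.004, -1.0]]
wrist_force: [-5.8, 10.4, 10.1]
gripper_width: 0.0087
grasp_force: 24.8
```

Run:
```python
from h import *
a=env.get_image('scene')[140:320,190:380]; b=env.get_image('side')[150:320,195:370]
A=cv2.resize(a,(400,400),interpolation=cv2.INTER_CUBIC);B=cv2.resize(b,(400,400),interpolation=cv2.INTER_CUBIC)
cv2.imwrite('pics/t1.png',np.hstack([A,B])[:,:,::-1])
```

```text
(no output)
```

View pics/t1.png

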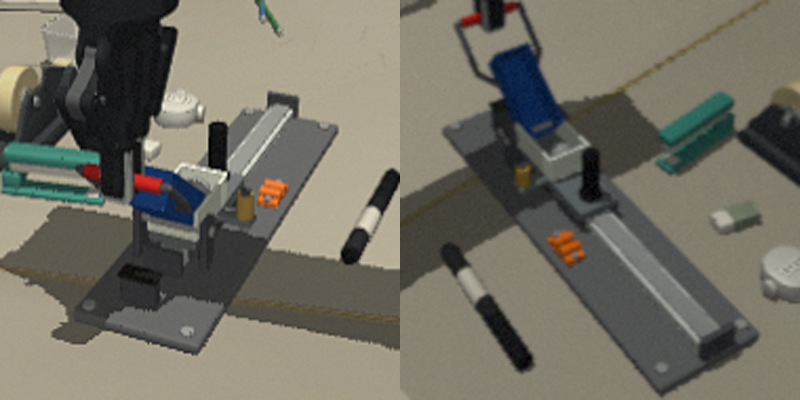

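The trough is tipped to about 45° and is empty in the side view. The ball is presumably in the cup, but the trough hides it. I lower the trough now.

Call:
jog_arm(
  rows=[
    [[0,-0.044,0.13,-0.144,0,0,0],[0,-0.041,0.122,-0.151,0,0,0],[0,-0.039,0.115,-0.158,0,0,0],[0,-0.036,0.107,-0.164,0,0,0],[0,-0.033,0.099,-0.17,0,0,0]],
  ],
)

```text
time: 6.2
ee_pos: [0.5141, 0.1702, 0.0838]
eef_rot: [[-0.948, -0.317, 0.001], [-0.317, 0.948, 0.002], [-0.002, 0.002, -1.0]]
wrist_force: [-2.6, 6.5, 5.3]
gripper_width: 0.0087
grasp_force: 24.8
```

Call:
jog_arm(
  rows=[
    [[0,-0.03,0.09,-0.175,0,0,0],[0,-0.027,0.081,-0.18,0,0,0],[0,-0.024,0.072,-0.184,0,0,0],[0,-0.021,0.063,-0.188,0,0,0],[0,-0.018,0.054,-0.191,0,0,0]],
  ],
)

```text
time: 6.7
ee_pos: [0.5107, 0.1802, 0.0559]
eef_rot: [[-0.949, -0.317, 0.001], [-0.317, 0.949, 0.001], [-0.001, 0.001, -1.0]]
wrist_force: [-0.9, 4.2, 3.1]
gripper_width: 0.0085
grasp_force: 25.1
```

Call:
jog_arm(
  rows=[
    [[0,-0.015,0.044,-0.193,0,0,0],[0,-0.012,0.034,-0.196,0,0,0],[0,-0.008,0.025,-0.197,0,0,0],[0,-0.005,0.015,-0.198,0,0,0],[0,-0.002,0.005,-0.19,0,0,0]],
  ],
)

```text
time: 7.2
ee_pos: [0.5096, 0.1834, 0.0263]
eef_rot: [[-0.949, -0.316, 0.001], [-0.316, 0.949, 0.001], [-0.001, 0.001, -1.0]]
wrist_force: [-3.5, 4.6, 23.5]
gripper_width: 0.0087
grasp_force: 28.1
```

Call:
jog_arm(
  rows=[
    [[0,0,0,0,0,0,0],[0,0,0,0,0,0,0]],
  ],
)

```text
time: 7.4
ee_pos: [0.5096, 0.1835, 0.0265]
eef_rot: [[-0.949, -0.316, 0.001], [-0.316, 0.949, 0.001], [-0.001, 0.001, -1.0]]
wrist_force: [-1.0, 5.3, 3.6]
gripper_width: 0.0088
grasp_force: 25.9
```

Call:
jog_arm(
  rows=[
    [[0.35,0,0,0,0,0,0],[0.35,0,0,0,0,0,0],[0.35,0,0,0,0,0,0],[0.35,0,0,0.3,0,0,0],[0.35,0,0,0.8,0,0,0]],
  ],
)

```text
time: 7.9
ee_pos: [0.5079, 0.1819, 0.0581]
eef_rot: [[-0.949, -0.316, -0.003], [-0.316, 0.949, -0.002], [0.004, -0.001, -1.0]]
wrist_force: [1.0, -1.1, 0.1]
gripper_width: 0.0299
grasp_force: 0.0
```

Call:
jog_arm(
  rows=[
    [[0.35,0,0,0.95,0,0,0],[0.35,0,0,0.95,0,0,0],[0.35,0,0,0.95,0,0,0],[0.35,0,0,0.95,0,0,0],[0.35,0,0,0.95,0,0,0]],
  ],
)

```text
time: 8.4
ee_pos: [0.5091, 0.1823, 0.2035]
eef_rot: [[-0.949, -0.315, 0.0], [-0.315, 0.949, 0.0], [-0.0, -0.0, -1.0]]
wrist_force: [-0.5, -0.7, 1.0]
gripper_width: 0.0301
grasp_force: 0.0
```

Call:
jog_arm(
  rows=[
    [[0.5,0.22,-0.66,0,0,0,0],[0.5,0.22,-0.66,0,0,0,0],[0.5,0.22,-0.66,0,0,0,0],[0.5,0,0,0,0,0,0],[0.5,0,0,0,0,0,0]],
  ],
)

```text
time: 8.9
ee_pos: [0.529, 0.1231, 0.202]
eef_rot: [[-0.949, -0.315, 0.0], [-0.315, 0.949, 0.0], [-0.0, 0.0, -1.0]]
wrist_force: [0.2, 1.1, -0.1]
gripper_width: 0.0424
grasp_force: 0.0
```

Run:
```python
from h import *
C=cam('wrist'); im=save('wrist','w2'); s=env.state(); print(s['ee_pos'])
h=cv2.cvtColor(im,cv2.COLOR_RGB2HSV).astype(int); H,S,V=h[...,0],h[...,1],h[...,2]
for nm,m,z in [('red',((H<5)|(H>174))&(S>150)&(V>60),.042),('orange',(H>5)&(H<14)&(S>150)&(V>100),.014),('brass',(H>14)&(H<25)&(S>130),.05),('black',V<25,.08)]:
    k,l,st,c=cv2.connectedComponentsWithStats(m.astype(np.uint8))
    for i in range(1,k):
        if 60<st[i][4]<3000: print(nm,st[i],c[i].round(1),onz(C,*c[i],z).round(4))
```

```text
[0.52880764 0.12394724 0.20186624]
red [349 153  14  67 666] [355.3 186. ] [0.5074 0.1839 0.042 ]
orange [ 64 124  42  22 501] [ 84.2 134.3] [ 0.5431 -0.0506  0.014 ]
brass [146 129  21  18 175] [158.6 135.8] [0.5167 0.0214 0.05  ]
black [ 95 178  27  23 141] [107.6 191. ] [0.5614 0.0027 0.08  ]
black [332 267   8  29  73] [334.5 281.9] [0.5784 0.1866 0.08  ]
black [210 288  17  28 160] [218.6 301.9] [0.6243 0.1047 0.08  ]
black [212 319  10  20  63] [216.2 326.9] [0.6475 0.1091 0.08  ]
```

View pics/w2.png

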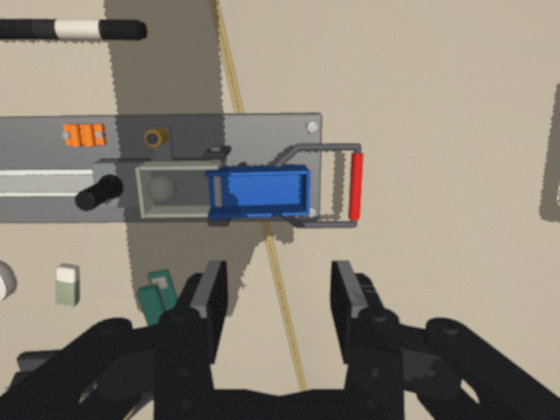

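The wrist view shows the ball in the cup at (161,188), the trough level, and the knob top near (85,198). I refine the knob position.

Run:
```python
from h import *
C=cam('wrist'); W=cv2.imread('pics/w2.png'); Sd=save('side','s2')[:,:,::-1]; Sc=save('scene','c2')[:,:,::-1]
def blk(im,x0,y0,x1,y1,t=45):
    g=cv2.cvtColor(im,cv2.COLOR_BGR2GRAY)[y0:y1,x0:x1]; k,l,st,c=cv2.connectedComponentsWithStats((g<t).astype(np.uint8))
    i=1+np.argmax(st[1:,4]); p=np.argwhere(l==i)[:,::-1]+[x0,y0]; return p
p=blk(W,70,170,130,215,40); print('wrist',p.min(0),p.max(0),len(p))
D=cam('side'); q=blk(Sd,265,205,295,245); print('side',q.min(0),q.max(0),len(q))
# axis: line through world vertical; top centre: solve world xy so that top-circle/axis projections match
from scipy.optimize import least_squares
def sil(Cm,xy):
    pts=[proj(Cm,[xy[0]+.008*np.cos(a),xy[1]+.008*np.sin(a),z]) for z in(.04,.08) for a in np.linspace(0,6.2,24)]
    return np.array(pts)
for nm,Cm,b in [('wrist',C,p),('side',D,q)]:
    f=lambda xy:[sil(Cm,xy)[:,0].min()-b[:,0].min(), sil(Cm,xy)[:,1].min()-b[:,1].min(), sil(Cm,xy)[24:,1].mean()-0*1] 
    g=(lambda xy:[sil(Cm,xy)[:,0].min()-b[:,0].min(), sil(Cm,xy)[:,1].max()-b[:,1].max()-1]) if nm=='wrist' else (lambda xy:[sil(Cm,xy)[:,1].min()-b[:,1].min(), (sil(Cm,xy)[24:,0].mean())-b[b[:,1]<b[:,1].min()+5][:,0].mean()-.5])
    r=least_squares(g,[.576,-.011]); d=r.x-[.5097,.1835]; print(nm,r.x.round(4),(d@[.319,-.948]).round(4),(d@[.948,.319]).round(4))
```

```text
wrist [ 77 176] [122 208] 746
side [272 213] [286 235] 208
wrist [ 0.5716 -0.0092] 0.2024 -0.0028
side [ 0.5766 -0.0158] 0.2103 -0.0002
```

Call:
jog_arm(
  rows=[
    [[0.28,0.31,-0.9,0,0,0,0],[0.28,0.31,-0.9,0,0,0,0],[0.28,0.31,-0.9,0,0,0,0],[0.28,0.31,-0.9,0,0,0,0],[0.28,0.31,-0.9,0,0,0,0]],
  ],
)

```text
time: 9.55
ee_pos: [0.5758, -0.0118, 0.2016]
eef_rot: [[-0.948, -0.317, -0.0], [-0.317, 0.948, 0.0], [-0.0, 0.0, -1.0]]
wrist_force: [0.3, 0.1, -0.2]
gripper_width: 0.024
grasp_force: 0.0
```

Call:
jog_arm(
  rows=[
    [[0.28,0,0,-0.6,0,0,0],[0.28,0,0,-0.6,0,0,0],[0.28,0,0,0,0,0,0]],
  ],
)

```text
time: 9.85
ee_pos: [0.5741, -0.0109, 0.1633]
eef_rot: [[-0.948, -0.317, -0.004], [-0.317, 0.948, -0.0], [0.004, 0.001, -1.0]]
wrist_force: [-0.2, -0.1, -0.1]
gripper_width: 0.0237
grasp_force: 0.0
```

Run:
```python
from h import *
C=cam('wrist'); im=save('wrist','w3'); s=env.state(); p=s['ee_pos']; print(p,s['gripper_width'])
for z in (.08,.062): print([np.round(proj(C,[p[0]+k*.319,p[1]-k*.948,z])) .tolist() for k in (-.008,0,.008)])
```

```text
[ 0.57482036 -0.01085706  0.16481079] 0.02382910559588069
[[290.0, 219.0], [277.0, 219.0], [265.0, 219.0]]
[[289.0, 210.0], [277.0, 210.0], [266.0, 210.0]]
```

View pics/w3.png

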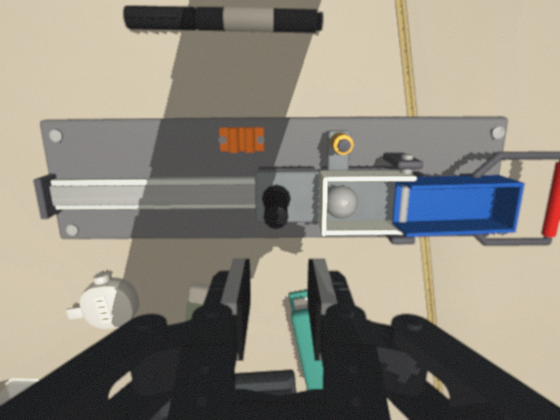

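Knob top is at (275,217), against a predicted (277,219) for the tool axis, so it is well aligned. The ball sits in the cup at (342,201). I descend and grip.

Call:
jog_arm(
  rows=[
    [[0.28,0.01,-0.03,-0.8,0,0,0],[0.28,0,0,-0.8,0,0,0],[0.28,0,0,-0.8,0,0,0],[0.28,0,0,-0.8,0,0,0],[0.28,0,0,-0.8,0,0,0]],
  ],
)

```text
time: 10.4
ee_pos: [0.5767, -0.0117, 0.046]
eef_rot: [[-0.948, -0.317, 0.002], [-0.317, 0.948, 0.001], [-0.002, 0.0, -1.0]]
wrist_force: [1.0, -0.8, -0.5]
gripper_width: 0.0241
grasp_force: 0.0
```

Call:
jog_arm(
  rows=[
    [[0.28,0,0,0,0,0,0],[0.0,0,0,0,0,0,0],[0.0,0,0,0,0,0,0],[0.0,0,0,0,0,0,0],[0.0,0,0,0,0,0,0]],
  ],
  force=40,
)

```text
time: 10.9
ee_pos: [0.5758, -0.0123, 0.0461]
eef_rot: [[-0.949, -0.316, 0.0], [-0.316, 0.949, 0.0], [-0.0, 0.0, -1.0]]
wrist_force: [-1.2, -0.6, -5.9]
gripper_width: 0.0149
grasp_force: 40.1
```

Run:
```python
from h import *
C=cam('wrist'); s=env.state(); p=s['ee_pos']; print(p,s['gripper_width'],s['wrist_force'].round(1))
d=p[:2]-[.5097,.1835]; print('knob from bar',d@[.319,-.948],d@[.948,.319])
im=cv2.imread('pics/w3.png'); h=cv2.cvtColor(im,cv2.COLOR_BGR2HSV).astype(int); H,S,V=h[...,0],h[...,1],h[...,2]
m=((H>5)&(H<14)&(S>130)&(V>60)).astype(np.uint8); m[:, :200]=0; m[:,290:]=0; m[170:]=0
pt=np.argwhere(m)[:,::-1]; print(pt.min(0),pt.max(0)); u=(pt.min(0)+pt.max(0)+1)/2
K,k1,o,R=C
# w3 camera pose: same orientation, tool then at
o3=o+np.array([0.57482036,-0.01085706,0.16481079])-p; C3=(K,k1,o3,R)
n=onz(C3,*u,.014); k=onz(C3,275,217.5,.08); print('idx',n,'knob',k,'diff',(n-k)[:2]@[.319,-.948],(n-k)[:2]@[.948,.319])
```

```text
[ 0.57584445 -0.01227022  0.04614847] 0.014918273970594247 [-1.2 -0.6 -5.9]
knob from bar 0.206690245203065 0.0002542397301875596
[219 127] [263 152]
idx [ 0.54531629 -0.05029985  0.014     ] knob [ 0.57609051 -0.01227879  0.08      ] diff 0.026226995777957084 -0.041302682566060116
```

Call:
jog_arm(
  rows=[
    [[0,0.032,-0.095,0,0,0,0],[0,0.053,-0.158,0,0,0,0],[0,0.064,-0.19,0,0,0,0],[0,0.064,-0.19,0,0,0,0],[0,0.064,-0.19,0,0,0,0]],
  ],
)

```text
time: 11.4
ee_pos: [0.5847, -0.0381, 0.0461]
eef_rot: [[-0.949, -0.315, 0.001], [-0.315, 0.949, -0.0], [-0.001, -0.0, -1.0]]
wrist_force: [-1.8, 0.2, 1.3]
gripper_width: 0.0148
grasp_force: 40.7
```

Call:
jog_arm(
  rows=[
    [[0,0.064,-0.19,0,0,0,0],[0,0.064,-0.19,0,0,0,0],[0,0.064,-0.19,0,0,0,0],[0,0.053,-0.158,0,0,0,0],[0,0.032,-0.095,0,0,0,0]],
  ],
)

```text
time: 11.9
ee_pos: [0.5931, -0.0626, 0.046]
eef_rot: [[-0.949, -0.315, 0.001], [-0.315, 0.949, -0.0], [-0.001, -0.0, -1.0]]
wrist_force: [-2.6, 0.2, 5.5]
gripper_width: 0.0145
grasp_force: 41.3
```

Call:
jog_arm(
  rows=[
    [[0,0,0,0,0,0,0],[0,0,0,0,0,0,0],[0,0.0213,-0.0632,0,0,0,0],[0,0.0213,-0.0632,0,0,0,0],[0,0,0,0,0,0,0]],
  ],
)

```text
time: 12.4
ee_pos: [0.5942, -0.0658, 0.046]
eef_rot: [[-0.949, -0.316, 0.001], [-0.316, 0.949, -0.0], [-0.001, -0.0, -1.0]]
wrist_force: [-2.9, -0.7, 5.8]
gripper_width: 0.015
grasp_force: 41.3
```

Call:
jog_arm(
  rows=[
    [[0,0.0106,-0.0316,0,0,0,0],[0,0.0106,-0.0316,0,0,0,0],[0,0,0,0,0,0,0]],
  ],
)

```text
time: 12.7
ee_pos: [0.5947, -0.0675, 0.046]
eef_rot: [[-0.949, -0.316, 0.001], [-0.316, 0.949, 0.0], [-0.001, -0.0, -1.0]]
wrist_force: [-2.4, -1.3, 5.6]
gripper_width: 0.0153
grasp_force: 41.3
```

Call:
jog_arm(
  rows=[
    [[0,0.0106,-0.0316,0,0,0,0],[0,0.0106,-0.0316,0,0,0,0],[0,0,0,0,0,0,0]],
  ],
)

```text
time: 13.0
ee_pos: [0.5952, -0.0688, 0.046]
eef_rot: [[-0.949, -0.316, 0.0], [-0.316, 0.949, 0.001], [-0.0, 0.001, -1.0]]
wrist_force: [-3.0, 1.5, 7.6]
gripper_width: 0.015
grasp_force: 41.5
```

Call:
jog_arm(
  rows=[
    [[0,0.0106,-0.0316,0,0,0,0],[0,0.0106,-0.0316,0,0,0,0],[0,0,0,0,0,0,0]],
  ],
)

```text
time: 13.3
ee_pos: [0.5955, -0.0696, 0.0459]
eef_rot: [[-0.948, -0.317, -0.001], [-0.317, 0.948, 0.002], [0.0, 0.002, -1.0]]
wrist_force: [-6.0, 4.9, 9.2]
gripper_width: 0.0151
grasp_force: 41.7
```

Call:
jog_arm(
  rows=[
    [[0,0.0106,-0.0316,0,0,0,0],[0,0,0,0,0,0,0]],
  ],
)

```text
time: 13.5
ee_pos: [0.5959, -0.0707, 0.0459]
eef_rot: [[-0.948, -0.317, -0.001], [-0.317, 0.948, 0.002], [-0.0, 0.002, -1.0]]
wrist_force: [-5.5, 4.3, 8.7]
gripper_width: 0.015
grasp_force: 41.6
```

Call:
jog_arm(
  rows=[
    [[0,0.0106,-0.0316,0,0,0,0],[0,0.0106,-0.0316,0,0,0,0],[0,0,0,0,0,0,0]],
  ],
)

```text
time: 13.8
ee_pos: [0.5967, -0.0733, 0.046]
eef_rot: [[-0.949, -0.317, 0.0], [-0.317, 0.949, 0.001], [-0.0, 0.001, -1.0]]
wrist_force: [-3.3, 2.3, 6.8]
gripper_width: 0.0147
grasp_force: 41.5
```

Call:
jog_arm(
  rows=[
    [[0,0.0106,-0.0316,0,0,0,0],[0,0.0106,-0.0316,0,0,0,0],[0,0,0,0,0,0,0]],
  ],
)

```text
time: 14.1
ee_pos: [0.5976, -0.076, 0.046]
eef_rot: [[-0.949, -0.316, 0.001], [-0.316, 0.949, 0.0], [-0.001, -0.0, -1.0]]
wrist_force: [-1.2, -0.2, 6.6]
gripper_width: 0.0151
grasp_force: 41.3
```

Call:
jog_arm(
  rows=[
    [[0,0.0106,-0.0316,0,0,0,0],[0,0,0,0,0,0,0]],
  ],
)

```text
time: 14.3
ee_pos: [0.598, -0.0772, 0.046]
eef_rot: [[-0.949, -0.316, 0.001], [-0.316, 0.949, -0.0], [-0.001, -0.001, -1.0]]
wrist_force: [-1.4, -1.0, 5.2]
gripper_width: 0.015
grasp_force: 41.3
```

Call:
jog_arm(
  rows=[
    [[0,0.0106,-0.0316,0,0,0,0],[0,0,0,0,0,0,0]],
  ],
)

```text
time: 14.5
ee_pos: [0.5985, -0.0784, 0.046]
eef_rot: [[-0.949, -0.316, 0.001], [-0.316, 0.949, -0.001], [-0.001, -0.001, -1.0]]
wrist_force: [-1.2, -1.6, 5.4]
gripper_width: 0.0147
grasp_force: 41.2
```

Call:
jog_arm(
  rows=[
    [[0,0.0106,-0.0316,0,0,0,0],[0,0,0,0,0,0,0]],
  ],
)

```text
time: 14.7
ee_pos: [0.5988, -0.0796, 0.046]
eef_rot: [[-0.949, -0.316, 0.001], [-0.316, 0.949, -0.001], [-0.001, -0.001, -1.0]]
wrist_force: [1.3, -3.0, 5.5]
gripper_width: 0.0146
grasp_force: 41.2
```

Call:
jog_arm(
  rows=[
    [[0,0.0106,-0.0316,0,0,0,0],[0,0,0,0,0,0,0]],
  ],
)

```text
time: 14.9
ee_pos: [0.5991, -0.0803, 0.046]
eef_rot: [[-0.949, -0.316, 0.001], [-0.316, 0.949, -0.0], [-0.001, -0.001, -1.0]]
wrist_force: [-0.8, -1.5, 5.6]
gripper_width: 0.0147
grasp_force: 41.3
```

Call:
jog_arm(
  rows=[
    [[0.24,0,0,0,0,0,0],[0.24,0,0,0,0,0,0],[0.24,0,0,0,0,0,0],[0.24,0,0,0,0,0,0]],
  ],
  force=20,
)

```text
time: 15.3
ee_pos: [0.5983, -0.0796, 0.0453]
eef_rot: [[-0.949, -0.316, -0.001], [-0.316, 0.949, 0.0], [0.0, 0.0, -1.0]]
wrist_force: [-0.1, -0.2, 0.7]
gripper_width: 0.0208
grasp_force: 0.0
```

Run:
```python
from h import *
s=env.state(); print(s['ee_pos'],s['gripper_width'],s['wrist_force'])
a=save('wrist','w4')[60:420,60:460]; a=cv2.resize(a,(400,360)); b=env.get_image('side')[170:300,210:340]
cv2.imwrite('pics/t2.png',np.hstack([a,cv2.resize(b,(360,360),interpolation=cv2.INTER_CUBIC)])[:,:,::-1])
```

```text
[ 0.59832465 -0.07962538  0.04530588] 0.020816579134727523 [-0.06732389 -0.16332909  0.67253925]
```

View pics/t2.png

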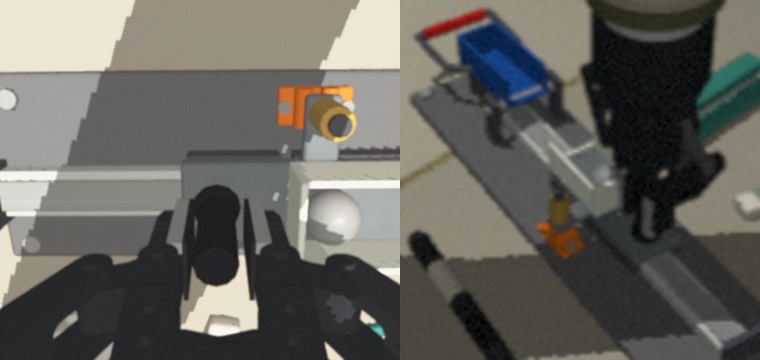

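The ball is in the cup and the plunger sits over the orange block. I centre the tool on the knob and regrip lightly.

Call:
jog_arm(
  rows=[
    [[0.24,0.0128,-0.038,0,0,0,0],[0.24,0,0,0,0,0,0],[0.24,0,0,0,0,0,0]],
  ],
)

```text
time: 15.7
ee_pos: [0.5989, -0.0811, 0.0456]
eef_rot: [[-0.949, -0.316, -0.0], [-0.316, 0.949, 0.0], [0.0, 0.0, -1.0]]
wrist_force: [0.2, -0.3, 0.0]
gripper_width: 0.0205
grasp_force: 0.0
```

Call:
jog_arm(
  rows=[
    [[0.1,0,0,0,0,0,0],[0.0,0,0,0,0,0,0],[0.0,0,0,0,0,0,0],[0.0,0,0,0,0,0,0],[0.0,0,0,0,0,0,0]],
  ],
  force=20,
)

```text
time: 16.2
ee_pos: [0.5988, -0.0809, 0.0456]
eef_rot: [[-0.949, -0.316, -0.0], [-0.316, 0.949, 0.0], [0.0, 0.0, -1.0]]
wrist_force: [-1.5, 1.2, 3.2]
gripper_width: 0.0151
grasp_force: 21.2
```

Call:
jog_arm(
  rows=[
    [[0,-0.003,0.008,0,0,0,0],[0,0,0,0,0,0,0],[0,0,0,0,0,0,0],[0,0,0,0,0,0,0]],
  ],
  force=25,
)

```text
time: 16.6
ee_pos: [0.5989, -0.0809, 0.0456]
eef_rot: [[-0.949, -0.316, 0.0], [-0.316, 0.949, -0.0], [-0.0, -0.0, -1.0]]
wrist_force: [-1.5, 1.1, 2.8]
gripper_width: 0.0153
grasp_force: 24.3
```

Run:
```python
from h import *
s=env.state(); print(s['ee_pos'],s['gripper_width'],s['wrist_force'],s['grasp_force'])
print(env.hand_in())
```

```text
[ 0.59885054 -0.0808927   0.04564004] 0.015268483099512625 [-1.46631051  1.05511193  2.83191101] 24.34127806685865
the job is handed in; nothing more can be done
None
```

I handed the job in at 16.6 s: the ball is in the cup and the trough back level. The forces and position show the plunger seated in the notch with the knob still held, and the bystanders were not touched; hand-in returned no verdict.

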